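# Set the cam stop and hold a block in the corner of the drilling jig

## Task

Get the block ready for drilling: first turn the corner jig's pointer knob clockwise until its pointer lines up with the single black index line on the base board. Then set the tall pine block upright on the board and push it fully home into the corner, its long side flat along the wooden fence and its end against the round cam under the knob. Finish while holding it there, still pressing it firmly against both stops at once, with the knob still on its line and the saw, square, glue bottle and thin offcut left where they are.

Things in the scene. Friction and masses are not known exactly. Their poses are not given: they have to be found in the camera images.
- jig: Fixed corner jig: plywood board 170 (x) by 245 (y) by 12 mm thick. Origin on the bench under it; board spans x -85..85, y -110..135, top at z=12 mm. x points to the fence, y along the fence to the cam end.
- home (a point): On the board's top (12 mm above the bench): where the centre of the block's underside lies when it is home in the corner with the knob on its line (jig x=27, y=6, z=12 mm). Axes as the jig's. The block's +x face is then on the fence (jig x=50 mm), its +y end on the cam (jig y=61 mm).
- index_line (a point): Middle of the single black index line on the board (16 mm long, 3 mm wide, along jig y) beyond the cam, at jig x=27, y=126 mm: straight in +y from the knob's axis.
- fence (a point): Dark wooden fence fixed on the jig: 25 mm wide (x), 165 mm long (y), 18 mm tall; its top is 30 mm above the bench. This point is the middle of the lower edge of its stop face, which looks to jig -x (jig x=50, y=-22.5, z=12 mm); axes as the jig's.
- knob (a joint): Angle (rad) of knob and cam about the upright axis, growing clockwise from above; range 0 to 2.6, on the index line at 1.4, starts at 0.05 to 0.7. The pointer stands (1.4 - value) rad anticlockwise from jig +y. Stays where left: friction 0.2 N m, so pinch firmly; hard sideways rubbing on the cam can turn it.
- knob_grip (a point): Middle of the black grip bar, on the knob's axis (jig x=27, y=90 mm; 44 mm above the bench). Bar 34 long, 12 wide, 28 mm tall (30 to 58 mm above the bench). Axes turn with it: y along the bar to the pointer end (white stripe on top, black needle at its foot), x across it (pinch along x), z up.
- cam (a point): Round aluminium cam under the bar, turning with it: radius 24 mm, from 12 to 30 mm above the bench. This point is the centre of the disc's underside, 5 mm off the knob's axis opposite to the pointer, axes as knob_grip's: on the index line the cam reaches 29 mm from the axis towards the block (jig -y).
- block: Tall pine block, loose, pencilled cross on top: 46 wide (x), 110 long (y), 60 mm tall (z), 0.10 to 0.20 kg. Origin at the centre of its underside. Starts standing on the bench, y within 0.6 rad of world y. Same either way round. Taller than the stops: can be gripped across its width above them. Pressed down hard it drags on the board (friction about 0.6).
- coping_saw: Coping saw with an orange handle lying on the bench, about 95 by 260 mm, 18 mm tall; leave it alone. Origin at the blade, on the bench.
- try_square: Try square, dark wooden stock 110 mm long and a steel blade 150 mm long, 16 mm tall, lying on the bench; leave it alone. Origin under the stock's middle.
- glue: White glue bottle, radius 28 mm, 130 mm tall, standing on the bench; leave it alone. Origin at the centre of its underside.
- offcut: Thin flat pine offcut 45 by 100 by 14 mm lying on the bench; leave it alone. Origin at the centre of its underside.
Things that resemble listed ones, but are neither listed nor needed, are in the scene too. Of the things that look like the block, take the one that is farthest to the robot's right at the start.

How it is judged:
On the way, in this order (a step that is already met when the one before it is completed fails the run):
1. the knob is turned until its pointer is on the index line (within 0.12 rad) (value of joint knob between 1.28 and 1.52 rad), for 0.3 s.
2. the block is home on the board in the corner, pressed by the robot against fence and cam at once (contact force between block and fence above 2 N and contact force between block and cam above 2 N and contact force between any of the fingers, the arm and block above 2 N and angle between the y axis of block and the y axis of jig, either way round below 0.04 rad and angle between block's own z axis and vertical below 0.05 rad and z of block in the frame of jig between 0.009 and 0.0155 m and x of block in the frame of jig between 0.022 and 0.031 m and y of block in the frame of jig between -0.001 and 0.013 m), for 0.3 s.
At the end, for the whole second after the job is handed in: Robot presses the block (>2 N), the block presses fence and cam (>2 N each) and is still, upright (0.05 rad), underside on the board (3 mm), long side along the fence (0.04 rad), centre at the home place (x -5/+4, y 7 mm); knob within 0.15 rad of its line (all of step 2 and value of joint knob between 1.25 and 1.55 rad and linear speed of block below 0.01 m/s); the arm keeps its last pose, push and grip.
It fails at once if the coping saw is disturbed (moved more than 30 mm) (distance of coping_saw from where it was at the start of the episode above 0.03 m).
It fails at once if the try square is disturbed (moved more than 30 mm) (distance of try_square from where it was at the start of the episode above 0.03 m).
It fails at once if the glue bottle is disturbed (moved more than 30 mm) (distance of glue from where it was at the start of the episode above 0.03 m).
It fails at once if the thin offcut is disturbed (moved more than 30 mm) (distance of offcut from where it was at the start of the episode above 0.03 m).
It also fails if it takes over 61 s, if anything falls off the work surface, if the arm or the gripper's body presses on something with over 40 N, if the wrist force passes 120 N, or if a joint passes its speed limit or range.

## Robot

A 6-joint arm with a two-finger parallel gripper is mounted at the origin on the work surface. World frame = base frame: x ahead of the robot, y to its left, z up, the work surface at z = 0. Lengths are in m, angles in rad, forces in N, time in s.
With the tool pointing down it reaches from about 0.25 to 0.775 m from the base axis. Payload 4 kg.
Tool frame: the origin (TCP) lies on the centre line of the jaws, within the pads' length; the fingertips stand 17 mm ahead of it and the grasp point (between the pads) lies 2 mm behind it; z points along the fingers, y is the line along which they close (so a half turn about z gives the same grasp; the last joint's range is limited). The gripper opens to 94 mm and grips with 3 to 60 N. Pads are 16 mm wide; open, the fingers measure 119 mm over their backs; the gripper's body (75 mm by 177 mm) begins 78 mm behind the grasp point.
Start: joints at [1.188, 0.087, 1.371, -0, 1.684, -0.103], TCP at [0.152, 0.529, 0.223] pointing down, gripper open.
Joint ranges: [-3.1, 3.1], [-0.76, 2.03], [0.27, 2.55], [-1.08, 4.22], [0.17, 2.65], [-2.57, 2.57]. Speed limits (rad/s): [2.79, 2.79, 3.14, 3.14, 3.14, 3.14].

## Interface

Orientations are given as [roll, pitch, yaw] about the fixed x, y, z axes, in that order (R = Rz(yaw) Ry(pitch) Rx(roll)).
In Python, from bench import robot gives the robot as it stands.
- The arm moves only by the tool servo_tool, never from a script. Its argument "plan" is a list of rows, each a list of 7 numbers: the shift along the tool's x, y, z normalised to -1 to 1, where 1 is 0.1 m, then the turn, a rotation vector about the tool's x, y, z normalised to -1 to 1, where 1 is pi/2 rad, then the finger opening in mm, from 0 to 94. In form: [[x, y, z, ax, ay, az, gripper], ...]. A call has 1 to 12 rows; each row is the pose to reach, as a shift and turn from the pose commanded when the call began, along the tool's axes at that moment; what a row does not reach only later rows make up. A row lasts 1/12 s, in which the tool goes at most 41.7 mm and 7.16 degrees, less where a joint would pass 70% of its speed; a pose out of reach is approached as far as the arm can. A call with a number of a shift or a turn outside -1 to 1 is refused whole. A call with a gripper value outside its range is refused whole. The fingers move at their own pace and stop on an object; the grip force is fixed at half the most. Time passes only in rows, so rows that repeat a pose let the fingers close. It gives the time, the measured TCP pose, the force, the opening and the grip force at its end, in the units of the state.
- robot.get_obs(): the state, without advancing time (a new reading comes with each control period).
- robot.snapshot(name): name is "scene" or "top" or "wrist"; returns the picture (400x640x3 uint8, red, green, blue); there is no depth.
- robot.camera_params(name): a dict with "camera_matrix" (3x3 intrinsics, pixels), "rvec" (rotation vector, rad) and "tvec" (3), from world to camera coordinates, as OpenCV has them; the wrist camera has in their place "tool_from_camera" (4x4, takes a point from camera to tool coordinates, whose origin is the TCP and whose axes are the flange's). Camera axes: x right, y down, z forward; pixel columns grow to the right and rows downward; lengths in m; the calibration is good to about 2 mm. A picture is of the moment at which its call begins: read the wrist's pose just before it. camera_params takes no time and is no camera call.
- robot.close_job(): hands the job in; it is judged then, once.
Trained networks look in the newest picture that a camera, given by its name, has taken for a name from the list of things; names that differ only in an ending like _2 or _b are one class to them, and where a whole thing is asked for, a point or a joint stands for the part that bears it (a point fixed in the world has none). Each returns a list of dicts, best first, with "conf" (0 to 1); they miss things now and then, are a little off and sometimes report something else, mostly with a low value. They report only what shows in the picture. A call takes as long as a camera call. They do not tell look-alikes from the thing itself.
- robot.find_in(thing, camera): "extent" ([centre column, centre row, width, height] in pixels, round what is visible of it).
The state is a dict: "time": time; "joint_positions": joint angles; "qvel": joint speeds; "joint_torque": joint torques, N m; "tool_pos": TCP position; "ee_rot": TCP orientation; "wrist_force": force on the tool from outside, world axes, zero at the start; "wrist_torque": the same for the moment, N m; "width": finger opening in m; "finger_force": force on a finger pad.
Only numpy, scipy, OpenCV 4.12 (cv2) and the standard library are available. Lean on these libraries where they do the work, as an engineer would, in place of code of your own. Each camera call takes 0.05 s, during which the arm holds its last target. There are 200 camera calls.

## Working session

There is one attempt and no reset: what is moved stays moved. The work goes in short steps, Python scripts to look and compute and a tool call to move; the robot and the scene stay as the last step left them, time stands still between calls to the robot, and variables do not carry over. Pictures are saved under pics/ and viewed, at most 10 in all, crops included, and the job is handed in when it is done.

Besides the shell and the picture viewer there is one more tool, called after "Call:" as a command line: name --pt "numbers of a row" for each row, then --argument value for the rest. servo_tool: Moves the arm, as the interface text tells. Scaled input: -1 to 1 covers 0.1 m each way for a shift and pi/2 rad each way for a turn. Its arguments: {"type":"object","properties":{"plan":{"type":"array","items":{"type":"array","items":{"type":"number"}}}},"required":["plan"]}

```bash
mkdir -p pics
cat > h.py <<'E'
import numpy as np, cv2
from scipy.spatial.transform import Rotation as R
from bench import robot
def snap(c,f=None):
    o=robot.get_obs(); im=robot.snapshot(c)
    if f: cv2.imwrite('pics/'+f,im[:,:,::-1])
    return o,im
def cam(c,o=None):
    p=robot.camera_params(c); K=np.array(p['camera_matrix'],float)
    if 'rvec' in p:
        Rm=cv2.Rodrigues(np.array(p['rvec'],float))[0]; t=np.array(p['tvec'],float).ravel()
    else:
        T=np.eye(4); T[:3,:3]=R.from_euler('xyz',o['ee_rot']).as_matrix(); T[:3,3]=o['tool_pos']
        M=np.linalg.inv(T@np.array(p['tool_from_camera'])); Rm,t=M[:3,:3],M[:3,3]
    return K,Rm,t
def back(c,uv,z,o=None):
    K,Rm,t=cam(c,o); d=Rm.T@np.linalg.inv(K)@np.array([*uv,1.]); C=-Rm.T@t
    return C+d*(z-C[2])/d[2]
def proj(c,P,o=None):
    K,Rm,t=cam(c,o); q=K@(Rm@np.array(P,float)+t); return q[:2]/q[2]
E
python3 - <<'E'
from h import *
o,im=snap('top','top.png'); o2,im2=snap('scene','scene.png')
cv2.imwrite('pics/both.png',np.vstack([im,im2])[:,:,::-1][::1,::1][:800])
print(o)
for n in ['jig','block','knob_grip','glue','offcut','coping_saw','try_square','index_line','fence','cam']:
    try: print(n,[(np.round(d['extent']).astype(int).tolist(),round(d['conf'],2)) for d in robot.find_in(n,'top')])
    except Exception as e: print(n,e)
K,Rm,t=cam('top'); print(K,Rm,-Rm.T@t)
E
```

```text
{'time': 0.0, 'joint_positions': array([ 1.18789727e+00,  8.79282364e-02,  1.37224214e+00, -6.19004751e-05,
        1.68359709e+00, -1.03086542e-01]), 'qvel': array([-4.08481549e-04,  5.82525750e-05, -7.35828989e-04,  1.01541904e-03,
       -1.11173416e-03,  2.93864450e-04]), 'joint_torque': array([-3.99911460e-04, -3.40183210e+01, -3.02427900e+01,  7.17073702e-02,
        3.30293400e-02, -1.48330232e-04]), 'tool_pos': array([0.15172066, 0.52812489, 0.22132492]), 'ee_rot': array([-3.13942305e+00, -1.62601536e-04,  2.86177306e+00]), 'wrist_force': array([-0.3036171 , -0.50225492,  0.31254532]), 'wrist_torque': array([-0.0099003 , -0.0215432 , -0.04018397]), 'finger_force': 0.0, 'width': 0.09410294175233014}
jig [([342, 215, 79, 68], 0.68)]
block [([435, 229, 38, 19], 0.83), ([408, 276, 40, 16], 0.82), ([303, 279, 36, 34], 0.77), ([411, 192, 30, 33], 0.66)]
knob_grip [([317, 210, 16, 14], 0.51)]
glue [([254, 166, 22, 24], 0.55)]
offcut [([442, 164, 27, 18], 0.55)]
coping_saw [([373, 138, 69, 26], 0.65)]
try_square [([213, 170, 35, 47], 0.61)]
index_line [([338, 216, 83, 67], 0.6)]
fence [([339, 217, 79, 68], 0.82)]
cam [([316, 213, 15, 11], 0.55), ([339, 216, 82, 65], 0.55)]
[[363.6260493    0.         327.0198297 ]
 [  0.         363.6260493  200.92655072]
 [  0.           0.           1.        ]] [[ 1.02619550e-02 -9.99945437e-01  1.95326188e-03]
 [-9.73336482e-01 -1.04364838e-02 -2.29144436e-01]
 [ 2.29152319e-01  4.50288859e-04 -9.73390473e-01]] [0.27914564 0.084435   1.25118733]
```

View pics/top.png

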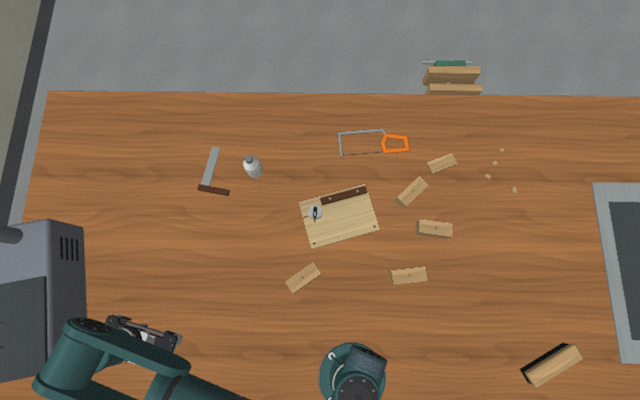

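View pics/scene.png

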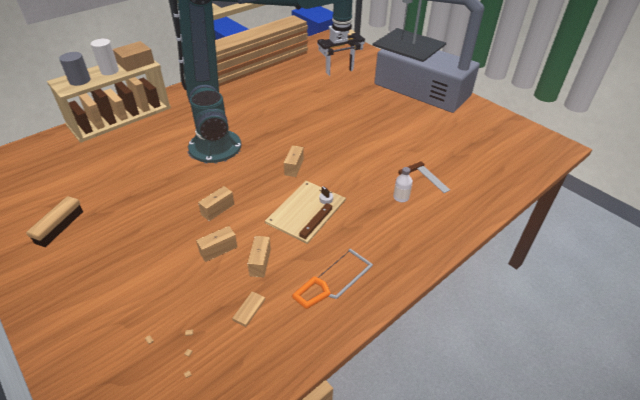

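Top view: four look-alikes to the block: (435,229), (408,276), (303,279) and (411,192). The offcut is at (442,164). The image's right is the robot's right, so I choose (435,229). The jig is around (340,215), with its knob at (316,211), fence at (343,195), and index line towards the left edge.

Run:
```python
from h import *
im=cv2.imread('pics/top.png')
a=cv2.resize(im[175:260,290:460],None,fx=4.7,fy=4.7,interpolation=cv2.INTER_CUBIC)
cv2.imwrite('pics/crop.png',a)
for n,uv,z in [('b1',(435,229),.03),('b2',(408,276),.03),('b3',(303,279),.03),('b4',(411,192),.03),('off',(442,164),.007),('knob',(316,210),.044),('glue',(254,166),.06)]:
    print(n,back('top',uv,z).round(3))
```

```text
b1 [ 0.473 -0.282  0.03 ]
b2 [ 0.316 -0.184  0.03 ]
b3 [0.302 0.161 0.03 ]
b4 [ 0.602 -0.206  0.03 ]
off [ 0.713 -0.328  0.007]
knob [0.531 0.122 0.044]
glue [0.68  0.338 0.06 ]
```

View pics/crop.png

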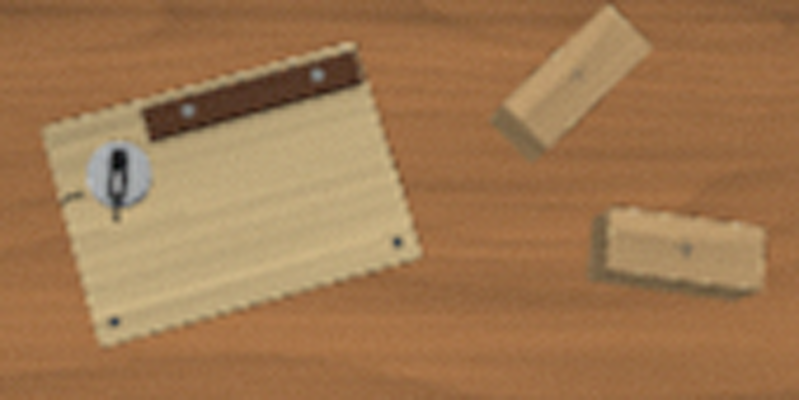

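The crop shows the jig's board corners at (42,128), (355,43), (420,258) and (103,347). The knob is at (118,172) with its needle pointing to the image bottom, and the index line is on the left at (72,197). The chosen block is at (685,248) with a pencilled cross and a tall side, so it is the right one.

```bash
cat >> h.py <<'E'
from scipy.optimize import least_squares
def fit(c,uv,pts,x0,o=None):
    """pose x,y,yaw of a body on the bench from pixels of its points"""
    pts=np.array(pts,float)
    def f(p):
        W=pts.copy(); cs,s=np.cos(p[2]),np.sin(p[2])
        W[:,0]=p[0]+cs*pts[:,0]-s*pts[:,1]; W[:,1]=p[1]+s*pts[:,0]+cs*pts[:,1]
        return np.ravel([proj(c,w,o)-u for w,u in zip(W,uv)])
    r=least_squares(f,x0); return r.x,np.abs(r.fun).max()
E
python3 - <<'E'
from h import *
cv=lambda L:[(290+(u+.5)/4.7-.5,175+(v+.5)/4.7-.5) for u,v in L]
J=[(.085,.135,.012),(.085,-.11,.012),(-.085,-.11,.012),(-.085,.135,.012)]
j,e=fit('top',cv([(42,128),(355,43),(420,258),(103,347)]),J,[.5,.05,.2]); print('jig',j,e)
B=[(.023,.055,.06),(.023,-.055,.06),(-.023,-.055,.06),(-.023,.055,.06)]
b,e=fit('top',cv([(610,207),(767,228),(757,292),(605,268)]),B,[.5,-.28,0]); print('block',b,e)
w=lambda x,y:(j[0]+np.cos(j[2])*x-np.sin(j[2])*y, j[1]+np.sin(j[2])*x+np.cos(j[2])*y)
print('axis',w(.027,.09),'home',w(.027,.006))
a=back('top',cv([(118,175)])[0],.03);n=back('top',cv([(116,218)])[0],.03)
print(a,n,'pointer yaw of y axis',np.arctan2(*(n-a)[:2][::-1])-np.pi/2-j[2])
p=robot.camera_params('wrist');print(np.array(p['tool_from_camera']).round(3))
E
```

```text
jig [0.52298878 0.03212475 0.28334879] 0.7589840710879798
block [ 0.47305871 -0.27429199 -0.14245073] 0.6940217528600101
axis (np.float64(0.523750619896451), np.float64(0.12608442389020547)) home (np.float64(0.5472347070798123), np.float64(0.04543395799468637))
[0.52777345 0.1267641  0.03      ] [0.4959767  0.12764048 0.03      ] pointer yaw of y axis 1.2598923275067895
[[ 0.001 -0.961 -0.276  0.082]
 [ 1.     0.     0.    -0.   ]
 [-0.    -0.276  0.961 -0.162]
 [ 0.     0.     0.     1.   ]]
```

Call:
servo_tool --pt "-0.47 -0.28 0.05 0 0 0 94" --pt "-0.94 -0.57 0.1 0 0 0 94" --pt "-0.94 -0.57 0.1 0 0 0 94" --pt "-0.94 -0.57 0.1 0 0 0 94"

```text
time: 0.93
tool_pos: [0.2291, 0.4448, 0.2122]
ee_rot: [-3.14, 0.002, 2.857]
wrist_force: [-0.1, 0.4, 0.4]
width: 0.0944
finger_force: 0.0
```

Call:
servo_tool --pt "-0.47 -0.28 0.05 0 0 0 94" --pt "-0.94 -0.57 0.1 0 0 0 94" --pt "-0.94 -0.57 0.1 0 0 0 94" --pt "-0.94 -0.57 0.1 0 0 0 94"

```text
time: 1.27
tool_pos: [0.3034, 0.3645, 0.2021]
ee_rot: [-3.14, 0.001, 2.857]
wrist_force: [-0.0, -0.3, -0.2]
width: 0.0935
finger_force: 0.0
```

Call:
servo_tool --pt "-0.47 -0.28 0.05 0 0 0 94" --pt "-0.94 -0.57 0.1 0 0 0 94" --pt "-0.94 -0.57 0.1 0 0 0 94" --pt "-0.94 -0.57 0.1 0 0 0 94"

```text
time: 1.6
tool_pos: [0.3778, 0.2842, 0.192]
ee_rot: [-3.14, 0.001, 2.857]
wrist_force: [-0.1, 0.7, -0.1]
width: 0.0939
finger_force: 0.0
```

Call:
servo_tool --pt "-0.47 -0.28 0.05 0 0 0 94" --pt "-0.94 -0.57 0.1 0 0 0 94" --pt "-0.94 -0.57 0.1 0 0 0 94" --pt "-0.94 -0.57 0.1 0 0 0 94"

```text
time: 1.93
tool_pos: [0.4524, 0.2038, 0.1818]
ee_rot: [-3.141, 0.0, 2.858]
wrist_force: [0.1, 0.3, -0.0]
width: 0.0942
finger_force: 0.0
```

Call:
servo_tool --pt "-0.47 -0.28 0.05 0 0 -0.05 94" --pt "-0.94 -0.57 0.1 0 0 -0.1 94" --pt "-0.94 -0.57 0.1 0 0 -0.16 94" --pt "-0.94 -0.57 0.1 0 0 -0.16 94" --pt "-0.94 -0.57 0.1 0 0 -0.16 94" --pt "-0.94 -0.57 0.1 0 0 -0.16 94"

```text
time: 2.43
tool_pos: [0.5243, 0.1268, 0.1727]
ee_rot: [3.14, -0.001, 3.114]
wrist_force: [-0.6, 0.6, -0.2]
width: 0.0943
finger_force: 0.0
```

Run:
```python
from h import *
o,im=snap('wrist','w1.png'); print(o['time'],o['tool_pos'],o['ee_rot'],o['width'])
for n in ['knob_grip','cam','fence']:
    print(n,[(np.round(d['extent']).tolist(),round(d['conf'],2)) for d in robot.find_in(n,'wrist')])
```

```text
2.4333 [0.52429156 0.12678103 0.17265447] [ 3.14019754e+00 -5.17429680e-04  3.11352229e+00] 0.09429217676936053
knob_grip [([318.0, 191.0, 39.0, 54.0], 0.95)]
cam [([319.0, 191.0, 48.0, 56.0], 0.87)]
fence [([243.0, 180.0, 248.0, 198.0], 0.72)]
```

View pics/w1.png

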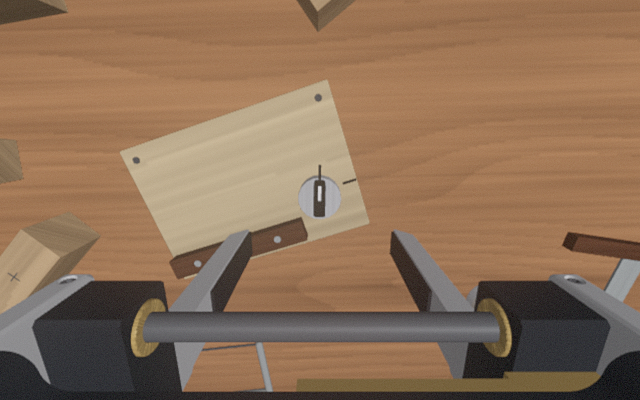

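The wrist view shows the jig with board corners at (122,152), (328,80) and (369,222). The index line is at (350,181). The bar runs along the image column from (319,180) to (320,216), with its needle tip at (320,166).

Run:
```python
from h import *
o=robot.get_obs()
J=[(-.085,-.11,.012),(-.085,.135,.012),(.085,.135,.012),(.027,.126,.012)]
j,e=fit('wrist',[(122,152),(328,80),(369,222),(350,181)],J,[.523,.032,.283],o); print('jig',j,e)
w=lambda x,y:(j[0]+np.cos(j[2])*x-np.sin(j[2])*y, j[1]+np.sin(j[2])*x+np.cos(j[2])*y)
ax=w(.027,.09); print('axis',ax,'home',w(.027,.006))
print('stripe',back('wrist',(319.5,193),.058,o),'needle',back('wrist',(320,166),.031,o))
a=np.array(ax);n=back('wrist',(320,166),.031,o)[:2]
print('pointer rel jig',np.arctan2(*(n-a)[::-1])-np.pi/2-j[2])
im=cv2.imread('pics/w1.png'); g=im[:,:,::-1].astype(int).sum(2)
ys,xs=np.nonzero(g[160:220,300:340]<170); print(xs.mean()+300,ys.mean()+160,ys.min()+160,ys.max()+160, [ (y+160,round(xs[ys==y].mean()+300,1)) for y in np.unique(ys)[::6]])
```

```text
jig [0.52260762 0.03253361 0.28980133] 3.0200604033613274
axis (np.float64(0.522763167039483), np.float64(0.1264962391975133)) home (np.float64(0.5467671621452426), np.float64(0.045998983225879905))
stripe [0.51356092 0.12554383 0.058     ] needle [0.49087799 0.12660913 0.031     ]
pointer rel jig 1.2774544475653298
318.0833333333333 201.25 182 215 [(np.int64(182), np.float64(316.0)), (np.int64(205), np.float64(323.0))]
```

Call:
servo_tool --pt "0.01 0 0.35 0 0 -0.01 45" --pt "0.01 0 0.7 0 0 -0.015 45" --pt "0.01 0 1.0 0 0 -0.015 45" --pt "0.01 0 1.0 0 0 -0.015 45"

```text
time: 2.97
tool_pos: [0.5184, 0.1251, 0.0657]
ee_rot: [-3.14, -0.013, 3.137]
wrist_force: [-1.4, 0.7, -2.2]
width: 0.0706
finger_force: 0.0
```

Call:
servo_tool --pt "0 0 0.1 0 0 0 45" --pt "0 0 0.2 0 0 0 45" --pt "0 0 0.2 0 0 0 30" --pt "0 0 0.2 0 0 0 0" --pt "0 0 0.2 0 0 0 0" --pt "0 0 0.2 0 0 0 0" --pt "0 0 0.2 0 0 0 0" --pt "0 0 0.2 0 0 0 0" --pt "0 0 0.2 0 0 0 0"

```text
time: 3.72
tool_pos: [0.5242, 0.1252, 0.053]
ee_rot: [3.141, 0.001, 3.136]
wrist_force: [0.4, -0.7, 1.2]
width: 0.0118
finger_force: 29.9
```

Call:
servo_tool --pt "0 0 0 0 0 0.08 0" --pt "0 0 0 0 0 0.15 0" --pt "0 0 0 0 0 0.22 0" --pt "0 0 0 0 0 0.29 0" --pt "0 0 0 0 0 0.36 0" --pt "0 0 0 0 0 0.43 0" --pt "0 0 0 0 0 0.5 0" --pt "0 0 0 0 0 0.57 0" --pt "0 0 0 0 0 0.64 0" --pt "0 0 0 0 0 0.71 0" --pt "0 0 0 0 0 0.77 0" --pt "0 0 0 0 0 0.815 0"

```text
time: 4.72
tool_pos: [0.5238, 0.1246, 0.053]
ee_rot: [-3.141, 0.001, 1.853]
wrist_force: [-2.2, -1.3, 3.1]
width: 0.0119
finger_force: 30.0
```

Call:
servo_tool --pt "0 0 0 0 0 0 0" --pt "0 0 0 0 0 0 0" --pt "0 0 0 0 0 0 0" --pt "0 0 0 0 0 0 0" --pt "0 0 0 0 0 0 0"

```text
time: 5.13
tool_pos: [0.5238, 0.1246, 0.0529]
ee_rot: [-3.141, 0.001, 1.857]
wrist_force: [-3.6, -3.1, 6.0]
width: 0.0116
finger_force: 29.9
```

Call:
servo_tool --pt "0 0 0 0 0 0 30" --pt "0 0 0 0 0 0 40" --pt "0 0 0 0 0 0 40" --pt "0 0 -0.3 0 0 0 60" --pt "0 0 -0.6 0 0 0 80" --pt "0 0 -1 0 0 0 94" --pt "0 0 -1 0 0 0 94" --pt "0 0 -1 0 0 0 94" --pt "0 0 -1 0 0 0 94"

```text
time: 5.88
tool_pos: [0.5238, 0.1251, 0.1519]
ee_rot: [-3.142, -0.0, 1.857]
wrist_force: [0.1, 0.0, -0.4]
width: 0.0683
finger_force: 0.0
```

Run:
```python
from h import *
o,im=snap('wrist','w2.png'); print(o['time'],o['tool_pos'],o['ee_rot'],o['width'])
cv2.imwrite('pics/w2z.png',cv2.resize(im[80:300,160:480,::-1],None,fx=2.5,fy=2.5,interpolation=cv2.INTER_CUBIC))
```

```text
5.8833 [0.52377939 0.12511199 0.15194276] [-3.14151826e+00 -3.60079714e-04  1.85681102e+00] 0.06830244051386325
```

View pics/w2z.png

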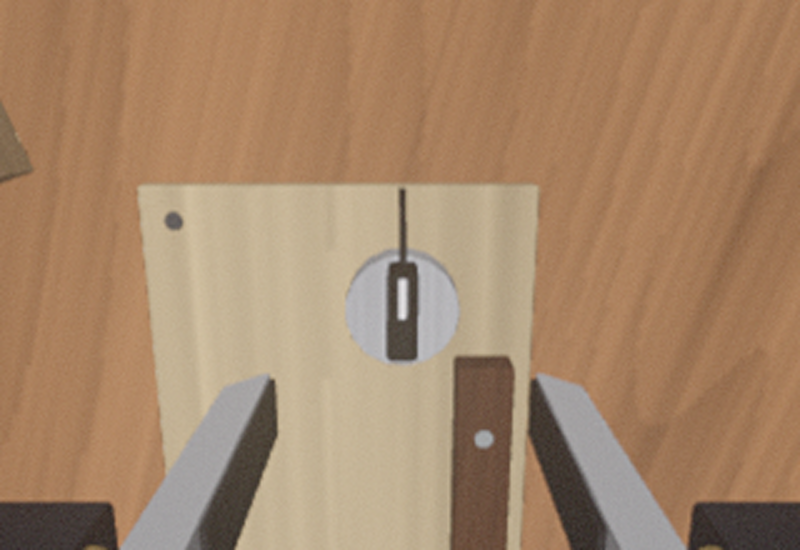

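The needle runs straight into the index line at crop column 402, so the knob is on its line. Next is the block.

Call:
servo_tool --pt "-0.46 -0.2 -0.1 0 0 0 94" --pt "-0.92 -0.4 -0.2 0 0 0 94" --pt "-0.92 -0.4 -0.2 0 0 0 94" --pt "-0.92 -0.4 -0.2 0 0 0 94"

```text
time: 6.27
tool_pos: [0.5107, 0.0222, 0.1712]
ee_rot: [-3.139, 0.001, 1.852]
wrist_force: [-0.1, 0.2, 0.2]
width: 0.0936
finger_force: 0.0
```

Call:
servo_tool --pt "-0.46 -0.2 0 0 0 0 94" --pt "-0.92 -0.4 0 0 0 0 94" --pt "-0.92 -0.4 0 0 0 0 94" --pt "-0.92 -0.4 0 0 0 0 94"

```text
time: 6.6
tool_pos: [0.4979, -0.0763, 0.1702]
ee_rot: [-3.138, -0.001, 1.852]
wrist_force: [-0.3, 0.1, -0.3]
width: 0.0942
finger_force: 0.0
```

Call:
servo_tool --pt "-0.46 -0.2 0 0 0 0 94" --pt "-0.92 -0.4 0 0 0 0 94" --pt "-0.92 -0.4 0 0 0 0 94" --pt "-0.92 -0.4 0 0 0 0 94"

```text
time: 6.93
tool_pos: [0.486, -0.1751, 0.1706]
ee_rot: [-3.139, -0.002, 1.853]
wrist_force: [1.0, 0.1, 0.9]
width: 0.0944
finger_force: 0.0
```

Call:
servo_tool --pt "-0.46 -0.2 0 0 0 0.07 94" --pt "-0.92 -0.4 0 0 0 0.14 94" --pt "-0.92 -0.4 0 0 0 0.21 94" --pt "-0.92 -0.4 0 0 0 0.27 94" --pt "-0.92 -0.4 0 0 0 0.27 94" --pt "-0.92 -0.4 0 0 0 0.27 94"

```text
time: 7.43
tool_pos: [0.4746, -0.2712, 0.1713]
ee_rot: [-3.14, -0.002, 1.437]
wrist_force: [0.6, 0.7, -0.1]
width: 0.094
finger_force: 0.0
```

Run:
```python
from h import *
ow=dict(tool_pos=np.array([0.52378,0.12511,0.15194]),ee_rot=np.array([-3.1415,-.00036,1.8568]))
c=lambda u,v:(160+(u+.5)/2.5-.5,80+(v+.5)/2.5-.5)
j,e=fit('wrist',[c(138,185),c(538,184),c(453,357),c(512,357)],[(-.085,.135,.012),(.085,.135,.012),(.05,.06,.03),(.075,.06,.03)],[.523,.032,.283],ow); print('jig',j,e)
w=lambda x,y:(j[0]+np.cos(j[2])*x-np.sin(j[2])*y, j[1]+np.sin(j[2])*x+np.cos(j[2])*y)
print('axis',w(.027,.09),'home',w(.027,.006))
o,im=snap('wrist','w3.png'); print(o['time'],o['tool_pos'],o['ee_rot'],o['width'])
print([(np.round(d['extent']).tolist(),round(d['conf'],2)) for d in robot.find_in('block','wrist')])
```

```text
jig [0.52137353 0.03303165 0.29612726] 2.69150965907653
axis (np.float64(0.5209346859397361), np.float64(0.1269933802643075)) home (np.float64(0.5454474173539141), np.float64(0.04664958150786102))
7.4333 [ 0.47462143 -0.27121896  0.17132774] [-3.14021659e+00 -2.28514055e-03  1.43655395e+00] 0.09396162404451641
[([147.0, 129.0, 116.0, 127.0], 0.94), ([319.0, 202.0, 44.0, 110.0], 0.92), ([437.0, 114.0, 131.0, 116.0], 0.92)]
```

View pics/w3.png

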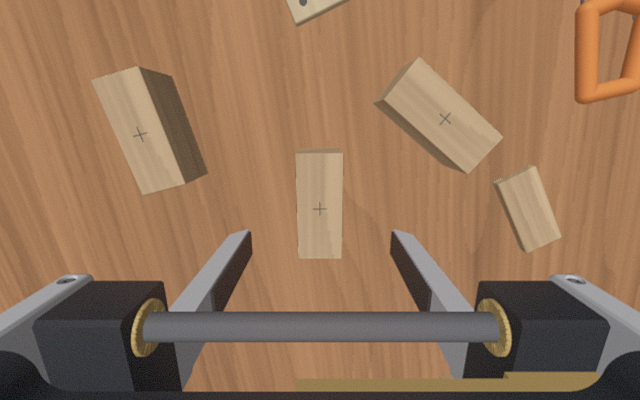

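The block's top face spans (296..343, 153..258) with its cross at (320,209), aligned with the jaws. The other blocks sit at (147,129) and (437,114), and the jaws are clear of them.

Run:
```python
from h import *
o=robot.get_obs()
c=back('wrist',(320,209),.06,o)
b,e=fit('wrist',[(296,153),(343,153),(342,258),(299,258)],[(-.023,.055,.06),(.023,.055,.06),(.023,-.055,.06),(-.023,-.055,.06)],[.473,-.274,-.14],o)
Rm=R.from_euler('xyz',o['ee_rot']).as_matrix()
print(c,b,e,o['ee_rot'][2]-np.pi/2, (Rm.T@(c-o['tool_pos'])).round(4))
```

```text
[ 0.47162184 -0.27741057  0.06      ] [ 0.4717342  -0.27668891 -0.12657169] 0.8421268586259316 -0.13435957104137186 [-0.0065 -0.0021  0.1119]
```

Call:
servo_tool --pt "-0.06 -0.02 0.3 0 0 0 94" --pt "-0.06 -0.02 0.6 0 0 0 94" --pt "-0.06 -0.02 0.9 0 0 0 94" --pt "-0.06 -0.02 0.9 0 0 0 94"

```text
time: 7.87
tool_pos: [0.4678, -0.2748, 0.0755]
ee_rot: [-3.13, -0.007, 1.435]
wrist_force: [-1.0, 0.7, -1.1]
width: 0.0941
finger_force: 0.0
```

Call:
servo_tool --pt "0 0 0.2 0 0 0 94" --pt "0 0 0.37 0 0 0 94" --pt "0 0 0.37 0 0 0 94" --pt "0 0 0.37 0 0 0 60" --pt "0 0 0.37 0 0 0 30" --pt "0 0 0.37 0 0 0 30" --pt "0 0 0.37 0 0 0 30" --pt "0 0 0.37 0 0 0 30" --pt "0 0 0.37 0 0 0 30" --pt "0 0 0.37 0 0 0 30"

```text
time: 8.7
tool_pos: [0.4714, -0.279, 0.0458]
ee_rot: [3.141, 0.0, 1.432]
wrist_force: [0.2, -0.6, 0.3]
width: 0.0505
finger_force: 0.0
```

Keep closing, then lift.

Call:
servo_tool --pt "0 0 0 0 0 0 20" --pt "0 0 0 0 0 0 20" --pt "0 0 0 0 0 0 20" --pt "0 0 0 0 0 0 20" --pt "0 0 0 0 0 0 20"

```text
time: 9.12
tool_pos: [0.4715, -0.279, 0.0457]
ee_rot: [3.141, 0.0, 1.432]
wrist_force: [0.0, 0.5, 2.7]
width: 0.0461
finger_force: 30.0
```

Call:
servo_tool --pt "0 0 -0.2 0 0 0 20" --pt "0 0 -0.4 0 0 0 20" --pt "0 0 -0.7 0 0 0 20" --pt "0 0 -0.9 0 0 0 20" --pt "0 0 -0.9 0 0 0 20" --pt "0 0 -0.9 0 0 0 20"

```text
time: 9.62
tool_pos: [0.4716, -0.2791, 0.1358]
ee_rot: [3.14, 0.001, 1.432]
wrist_force: [0.4, 0.9, -1.9]
width: 0.046
finger_force: 30.0
```

Call:
servo_tool --pt "0.3 0.03 0 0 0 0 20" --pt "0.6 0.05 0 0 0 0 20" --pt "0.78 0.066 0 0 0 0 20" --pt "0.78 0.066 0 0 0 0 20"

```text
time: 9.95
tool_pos: [0.4876, -0.1986, 0.1322]
ee_rot: [-3.136, -0.004, 1.436]
wrist_force: [0.2, 1.0, -1.6]
width: 0.0455
finger_force: 30.0
```

Call:
servo_tool --pt "0.4 0.03 0 0 0 0 20" --pt "0.78 0.066 0 0 0 0 20" --pt "0.78 0.066 0 0 0 0 20"

```text
time: 10.2
tool_pos: [0.5055, -0.1209, 0.1329]
ee_rot: [-3.138, -0.005, 1.438]
wrist_force: [-0.8, -0.2, -2.5]
width: 0.0455
finger_force: 30.0
```

Call:
servo_tool --pt "0.4 0.03 0 0 0 0 20" --pt "0.78 0.066 0 0 0 0 20" --pt "0.78 0.066 0 0 0 0 20"

```text
time: 10.45
tool_pos: [0.523, -0.0449, 0.1332]
ee_rot: [-3.138, -0.004, 1.438]
wrist_force: [0.4, -0.6, -2.2]
width: 0.046
finger_force: 30.0
```

Call:
servo_tool --pt "0.3 0.03 0 0 0 -0.05 20" --pt "0.6 0.06 0 0 0 -0.1 20" --pt "0.78 0.066 0 0 0 -0.16 20" --pt "0.78 0.066 0 0 0 -0.22 20" --pt "0.78 0.066 0 0 0 -0.27 20" --pt "0.78 0.066 0 0 0 -0.27 20" --pt "0.78 0.066 0 0 0 -0.27 20" --pt "0.78 0.066 0 0 0 -0.27 20"

```text
time: 11.12
tool_pos: [0.54, 0.0256, 0.1344]
ee_rot: [-3.14, -0.0, 1.854]
wrist_force: [0.2, 0.4, -2.1]
width: 0.0461
finger_force: 30.0
```

Run:
```python
from h import *
o,im=snap('wrist','w4.png'); print(o['time'],o['tool_pos'],o['ee_rot'],o['wrist_force'])
```

```text
11.1167 [0.54004408 0.02562665 0.13436866] [-3.13977320e+00 -3.44605637e-04  1.85393864e+00] [ 0.2468122   0.38956674 -2.13762373]
```

View pics/w4.png

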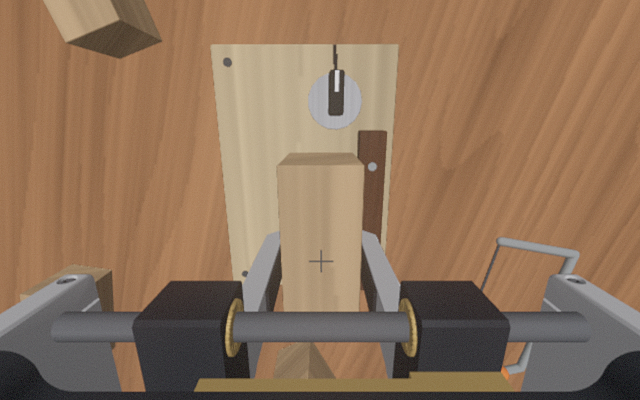

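The block is held above the board, left of the fence (inner face at column 358) and behind the cam. The knob is still on its line. Lowering now.

Call:
servo_tool --pt "0 0 0.3 0 0 0 20" --pt "0 0 0.55 0 0 0 20" --pt "0 0 0.7 0 0 0 20" --pt "0 0 0.74 0 0 0 20" --pt "0 0 0.76 0 0 0 20" --pt "0 0 0.765 0 0 0 20" --pt "0 0 0.765 0 0 0 20"

```text
time: 11.75
tool_pos: [0.5416, 0.0263, 0.0603]
ee_rot: [3.139, 0.001, 1.856]
wrist_force: [0.3, -0.8, -1.8]
width: 0.0459
finger_force: 30.0
```

Call:
servo_tool --pt "0 0 0.01 0 0 0 20" --pt "0 0 0.02 0 0 0 20" --pt "0 0 0.02 0 0 0 20" --pt "0 0 0.02 0 0 0 20"

```text
time: 12.08
tool_pos: [0.5411, 0.0265, 0.0577]
ee_rot: [3.14, 0.001, 1.856]
wrist_force: [1.2, 0.0, -0.6]
width: 0.0459
finger_force: 30.0
```

Call:
servo_tool --pt "0 0.03 0 0 0 0 20" --pt "0 0.06 0 0 0 0 20" --pt "0 0.08 0 0 0 0 20" --pt "0 0.09 0 0 0 0 20" --pt "0 0.1 0 0 0 0 20" --pt "0 0.1 0 0 0 0 20" --pt "0 0.1 0 0 0 0 20"

```text
time: 12.67
tool_pos: [0.5502, 0.0292, 0.0577]
ee_rot: [-3.142, 0.0, 1.857]
wrist_force: [-3.2, -1.2, 5.3]
width: 0.0457
finger_force: 30.0
```

Call:
servo_tool --pt "0 0.01 0 0 0 0 20" --pt "0 0.02 0 0 0 0 20" --pt "0 0.02 0 0 0 0 20"

```text
time: 12.92
tool_pos: [0.5514, 0.0296, 0.0577]
ee_rot: [-3.14, 0.0, 1.856]
wrist_force: [-5.0, -1.1, 7.0]
width: 0.0458
finger_force: 30.0
```

Call:
servo_tool --pt "0 0.01 0 0 0 0 20" --pt "0 0.02 0 0 0 0 20" --pt "0 0.02 0 0 0 0 20"

```text
time: 13.17
tool_pos: [0.5517, 0.0297, 0.0578]
ee_rot: [-3.135, -0.0, 1.856]
wrist_force: [-10.6, -2.6, 10.6]
width: 0.0452
finger_force: 30.0
```

Call:
servo_tool --pt "0.02 -0.02 -0.005 0 0 0 20" --pt "0.05 -0.02 -0.005 0 0 0 20" --pt "0.08 -0.02 -0.005 0 0 0 20" --pt "0.1 -0.02 -0.005 0 0 0 20" --pt "0.11 -0.02 -0.005 0 0 0 20" --pt "0.11 -0.02 -0.005 0 0 0 20"

```text
time: 13.67
tool_pos: [0.5489, 0.0386, 0.0578]
ee_rot: [-3.14, 0.003, 1.855]
wrist_force: [-2.1, -5.8, 3.5]
width: 0.046
finger_force: 30.0
```

Call:
servo_tool --pt "0.01 0 0 0 0 0 20" --pt "0.02 0 0 0 0 0 20" --pt "0.02 0 0 0 0 0 20"

```text
time: 13.92
tool_pos: [0.5484, 0.0404, 0.0579]
ee_rot: [-3.14, 0.004, 1.855]
wrist_force: [-2.2, -5.7, 4.3]
width: 0.0457
finger_force: 30.0
```

Call:
servo_tool --pt "0.01 0 0 0 0 0 20" --pt "0.02 0 0 0 0 0 20" --pt "0.02 0 0 0 0 0 20"

```text
time: 14.17
tool_pos: [0.5479, 0.0423, 0.0578]
ee_rot: [-3.14, 0.004, 1.855]
wrist_force: [-2.9, -5.4, 2.9]
width: 0.046
finger_force: 30.0
```

Call:
servo_tool --pt "0.01 0 0 0 0 0 20" --pt "0.02 0 0 0 0 0 20" --pt "0.02 0 0 0 0 0 20"

```text
time: 14.42
tool_pos: [0.5478, 0.0426, 0.058]
ee_rot: [-3.14, 0.007, 1.855]
wrist_force: [-1.6, -10.1, 4.3]
width: 0.0461
finger_force: 30.0
```

Call:
servo_tool --pt "0.005 0.01 0 0 0 0 20" --pt "0.005 0.02 0 0 0 0 20" --pt "0.005 0.02 0 0 0 0 20" --pt "0.005 0.02 0 0 0 0 20" --pt "0.005 0.02 0 0 0 0 20" --pt "0.005 0.02 0 0 0 0 20"

```text
time: 14.92
tool_pos: [0.5479, 0.0427, 0.0581]
ee_rot: [-3.136, 0.008, 1.855]
wrist_force: [-7.1, -12.0, 7.6]
width: 0.0458
finger_force: 30.0
```

Run:
```python
from h import *
o,im=snap('wrist','w5.png'); print(o['time'],o['tool_pos'],o['ee_rot'],o['wrist_force'])
F=o['wrist_force'];print('jig F',F[0]*.959+F[1]*.283,-F[0]*.283+F[1]*.959)
cv2.imwrite('pics/w5z.png',cv2.resize(im[0:280,160:480,::-1],None,fx=2.1,fy=2.1,interpolation=cv2.INTER_CUBIC))
```

```text
14.9167 [0.54793091 0.04272562 0.058108  ] [-3.13616415  0.00752114  1.85473281] [ -7.12358618 -11.97434932   7.58411745]
jig F -10.220260000741435 -9.467426112077574
```

View pics/w5z.png

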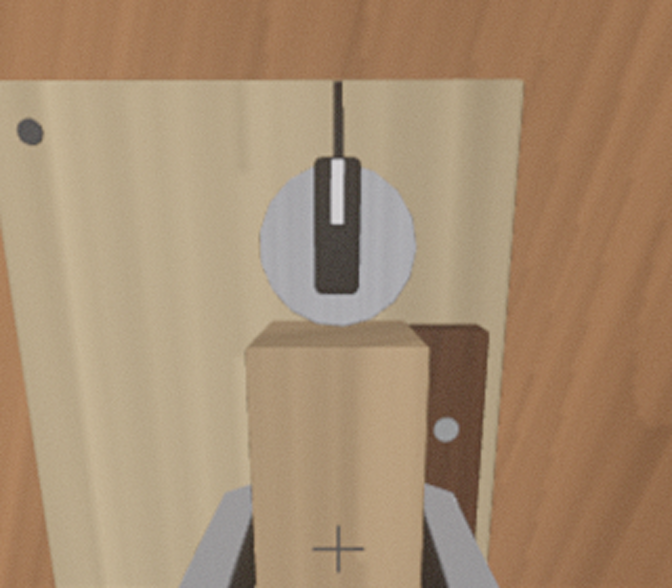

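Call:
servo_tool --pt "0.005 0.01 -0.003 0 0 0 20" --pt "0.005 0.01 -0.003 0 0 0 20" --pt "0.005 0.01 -0.003 0 0 0 20" --pt "0.005 0.01 -0.003 0 0 0 20" --pt "0.005 0.01 -0.003 0 0 0 20" --pt "0.005 0.01 -0.003 0 0 0 20" --pt "0.005 0.01 -0.003 0 0 0 20" --pt "0.005 0.01 -0.003 0 0 0 20"

```text
time: 15.63
tool_pos: [0.548, 0.0428, 0.0581]
ee_rot: [-3.134, 0.008, 1.855]
wrist_force: [-7.7, -13.5, 7.9]
width: 0.0457
finger_force: 30.0
```

```bash
python3 -c "
from h import *
print(robot.close_job())"
```

```text
the job is handed in; nothing more can be done
None
```

I handed the job in at about 15.6 s of the 61 s limit; the hand-in gave no verdict. The pointer is on its line, and the block is gripped upright in the corner, pressing the fence and cam with about 11 N each by the wrist reading. I didn't touch the saw, square, glue bottle or offcut.

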